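# Index the click-stop turntable and hang the test chart on its two hooks

### The job

Set up the lens test: by its upright grip, turn the click-stop turntable until its pointer rests in the third click counter-clockwise (seen from above) from the broad zero mark, which is 60 degrees. Then lift the chart board out of its slotted stand and hang it by its crossbar on the turntable's two hooks, either way round, making sure that both ends are seated before you let go; do not drop it. Leave the turntable at 60 degrees and the lens, battery and screwdriver where they are.

Things in the scene. Friction and masses are not known exactly. Their poses are not given: they have to be found in the camera images.
- disc (a joint): angle of the turntable's disc in rad: 0 when its white pointer is at the broad zero mark, growing counter-clockwise seen from above. It clicks into rest every 20 degrees (0.349 rad), one thin mark on the rim per click; stops at +-102 degrees. Some 5 N at the grip takes it over a click (under 10 N); let go between clicks it springs into the nearer one. Starts in some click between -80 and +20 degrees; 60 degrees is 1.047.
- pivot (a point): centre of the disc's top face, on the vertical turning axis. Black disc of 230 mm diameter, its top 48 mm above the table, on a fixed dark steel round housing of 280 mm diameter, 34 mm high, that bears white marks on its rim. Axes turn with the disc: x points along the white pointer stripe, y from the right hook to the left hook, z up. The grip stands opposite to the pointer, at x = -92 mm.
- grip_mid (a point): middle of the upright bare-metal grip that turns the disc, 81 mm above the table: a round post of 20 mm diameter, 50 mm tall (from 53 to 103 mm above the table), 92 mm from the turning axis; it spins freely on its own pin, so a gripper may keep its heading while it leads the grip round.
- hook_l (a point): where the crossbar's centre line rests in the left hook (disc y = +100 mm), 152 mm above the table. The hook is an open-topped steel V of 8 mm wire on a 12 mm wide post: its mouth is some 36 mm wide at the top, its taller lip (on the grip's side) reaches 31 mm above this point, the other 21 mm. Axes as for pivot.
- hook_r (a point): the same for the right hook (disc y = -100 mm).
- board: the loose chart board, 0.25 kg or so: origin at the middle of the panel's lower edge, x normal to the panel, y along its width, z up. Panel 170 mm wide, 80 mm high, 6 mm thick, printed alike on both faces, under an aluminium crossbar (10 mm diameter, 238 mm long, centred 80 mm above the origin, with 18 mm discs on its ends). The bar sticks out beyond the panel on both sides. At first it stands upright in the slot of a low wooden stand.
- tab (a point): centre of the black grip tab on top of the chart board, 105 mm above the board's origin and 25 mm above the crossbar's centre line: 12 mm thick (along the board's x), 50 mm wide (along y), its top 20 mm above this point. Axes as for the board.
- bar_l (a point): point on the crossbar's centre line 100 mm from the board's middle (board y = +100 mm), where it lies in a hook: the bar may sit 9 mm off along its length either way.
- bar_r (a point): the same at board y = -100 mm.
- stand: fixed slotted wooden stand of the board, 70 x 180 mm, base 10 mm thick, two pairs of jaws 40 mm high; the slot runs along y and is 9 mm wide. Origin on the table at its middle.
- lens: bystander: black camera lens standing upright, 78 mm diameter, 85 mm high, origin under its centre.
- battery: bystander: grey camera battery, 70 x 40 x 35 mm, origin under its centre.
- driver: bystander: screwdriver lying on the table.
Not all that is in view belongs to the job. What is shaped like the board but red is not meant.

How it is judged:
On the way, in this order (a step that is already met when the one before it is completed fails the run):
1. the turntable is at the third click counter-clockwise from zero (60 degrees, within 5) (value of joint disc between 0.96 and 1.135 rad), for 0.2 s.
2. both ends of the crossbar are seated in the two hooks while the gripper still holds the board (((distance between bar_l and hook_l below 0.017 m and distance between bar_r and hook_r below 0.017 m) or (distance between bar_l and hook_r below 0.017 m and distance between bar_r and hook_l below 0.017 m)) and z of bar_l in the frame of hook_l below 0.005 m and z of bar_r in the frame of hook_r below 0.005 m and contact force between the fingers and board above 0.5 N), for 0.2 s.
At the end, for the whole second after the job is handed in: The disc rests at 60 degrees (within 5), and the board hangs at rest and upright (within 0.2 rad) with both ends of its crossbar in the hooks: each marked bar point within 17 mm of its hook's seat point and less than 5 mm above it, either way round (all of step 1 and ((distance between bar_l and hook_l below 0.017 m and distance between bar_r and hook_r below 0.017 m) or (distance between bar_l and hook_r below 0.017 m and distance between bar_r and hook_l below 0.017 m)) and z of bar_l in the frame of hook_l below 0.005 m and z of bar_r in the frame of hook_r below 0.005 m and angle between board's own z axis and vertical below 0.2 rad and linear speed of board below 0.05 m/s and velocity of joint disc between -0.05 and 0.05 rad/s); the robot touches nothing.
It fails at once if the camera lens is moved by more than 30 mm (distance of lens from where it was at the start of the episode above 0.03 m).
It fails at once if the battery is moved by more than 30 mm (distance of battery from where it was at the start of the episode above 0.03 m).
It fails at once if the screwdriver is moved by more than 30 mm (distance of driver from where it was at the start of the episode above 0.03 m).
It fails at once if the board is dropped (it falls at over 0.6 m/s, out of the gripper) (linear speed of board above 0.6 m/s and contact force between the fingers and board below 0.05 N).
It also fails if it takes over 64 s, if anything falls off the work surface, if the arm or the gripper's body presses on something with over 40 N, if the wrist force passes 120 N, or if a joint passes its speed limit or range.

### The arm

A 7-joint arm with a two-finger parallel gripper is mounted at the origin on the work surface. World frame = base frame: x ahead of the robot, y to its left, z up, the work surface at z = 0. Lengths are in m, angles in rad, forces in N, time in s.
With the tool pointing down it reaches from about 0.425 to 0.925 m from the base axis. Payload 6.8 kg.
Tool frame: the origin (TCP) lies on the front face of the gripper's body, between the roots of the fingers; the fingertips stand 73 mm ahead of it and the grasp point (between the pads) lies 54 mm ahead of it (env.nose_length is the distance from the TCP to the fingertips, in m); z points along the fingers, y is the direction in which the jaws open and shut (so a half turn about z gives the same grasp; the last joint's range is limited). The gripper opens to 85 mm and grips with 20 to 120 N. Pads are 22 mm wide; open, the fingers measure 114 mm over their backs; the gripper's body (76 mm by 85 mm) begins 54 mm behind the grasp point. The pads swing forward as they close: fully open they stand 13 mm farther back than shut.
Start: joints at [-1.285, 0.477, 0.022, 1.555, -0.011, 1.109, -0.083], TCP at [0.259, 0.623, 0.304] pointing down, gripper open.
Joint ranges: [-2.96, 2.96], [-0.34, 2.1], [-1.41, 1.46], [0.24, 2.44], [-1.37, 4.51], [0.17, 1.92], [-2.96, 2.96]. Speed limits (rad/s): [2.39, 2.39, 3.14, 3.14, 3.14, 3.14, 3.14].

### API

Orientations are given as a unit quaternion [w, x, y, z].
In Python, from cell import env, kin, camera, calibration, job gives the robot as it stands. The module is installed in compiled form; this text tells all that it offers. Calls block until the motion is done:
- env.reach(position, orientation): joint-space move of the TCP to a pose.
- env.movel(position, velocity=0.15, rot=None, stop_force=None): straight line of the TCP; rot=None keeps the orientation; velocity is the mean speed in m/s. With stop_force (N) it stops when the force on the tool has changed by that much, and returns True; else False.
- env.goto_joints(angles): joint-space move.
- env.grip(opening, f_grip=None): finger opening in m; f_grip is the grip in N (None keeps the last); returns when the fingers have stopped.
- env.dwell(seconds).
- kin.inverse_kinematics(position, orientation): joint angles nearest the present ones, or None.
- env.get_state(): the state.
- camera(name): name is "scene" or "top"; returns (picture, depth): 384x512x3 uint8, blue, green, red; 384x512 float32, m along the optical axis (not along the pixel's ray), 0 where there is no reading.
- calibration(name): a dict with "fx", "fy", "cx", "cy" (pixels), "k1" (the pictures are not rectified: a ray, as slopes to the right and down, at radius r is drawn at 1 + k1 r^2 times it, then the intrinsics apply), "rvec" (rotation vector, rad) and "tvec" (3), from world to camera coordinates, as OpenCV has them. Camera axes: x right, y down, z forward; pixel columns grow to the right and rows downward; lengths in m; the calibration is good to about 2 mm. A picture is of the moment at which its call begins. calibration takes no time and is no camera call.
A pose or a line that the arm cannot do raises env.PlanningError and nothing moves.
- job.job_done(): hands the job in, once; it reports no verdict.
The state is a dict: "time": time; "qpos": joint angles; "joint_velocities": joint speeds; "joint_torque": joint torques, N m; "tcp_pos": TCP position; "orientation": TCP orientation; "force": force on the tool from outside, world axes, zero at the start; "torque": the same for the moment, N m; "opening": finger opening in m.
Only numpy, scipy, OpenCV 4.12 (cv2) and the standard library are available. Lean on these libraries where they do the work, as an engineer would, in place of code of your own. Each camera call takes 0.05 s, during which the arm holds its last target. There are 200 camera calls.

## Working session

There is one attempt and no reset: what is moved stays moved. The work goes in short steps, each a Python script; the robot and the scene stay as the last script left them, time stands still between calls to the robot, and variables do not carry over. Pictures are saved under pics/ and viewed, on a budget of 10 in all, crops included, one or two more only if the job needs it, and the job is handed in when it is done.

```bash
mkdir -p pics
cat > h.py <<'E'
import numpy as np, cv2
from cell import env, kin, camera, calibration, job
def cal(n):
    c=calibration(n);R=cv2.Rodrigues(np.array(c["rvec"],float))[0];return c,R,np.array(c["tvec"],float).ravel()
def slopes(c,px):
    px=np.atleast_2d(px).astype(float)
    K=np.array([[c["fx"],0,c["cx"]],[0,c["fy"],c["cy"]],[0,0,1]])
    return cv2.undistortPoints(px.reshape(-1,1,2),K,np.array([c["k1"],0,0,0,0.])).reshape(-1,2)
def onplane(n,px,z):
    c,R,t=cal(n);s=slopes(c,px);d=np.c_[s,np.ones(len(s))]@R;o=-R.T@t
    return o+d*((z-o[2])/d[:,2])[:,None]
def cloud(n,D):
    c,R,t=cal(n);v,u=np.nonzero(D>0);s=slopes(c,np.c_[u,v]);z=D[v,u]
    P=(np.c_[s*z[:,None],z]-t)@R
    out=np.full(D.shape+(3,),np.nan);out[v,u]=P;return out
def shoot(tag):
    r={}
    for n in("scene","top"):
        I,D=camera(n);r[n]=(I,D);cv2.imwrite(f"pics/{tag}_{n}.png",I);np.savez(f"pics/{tag}_{n}.npz",I=I,D=D)
    return r
E
python3 - <<'E'
from h import *
shoot("a")
for n in("scene","top"):
    c,R,t=cal(n);print(n,c,-R.T@t)
print(env.get_state())
E
```

```text
scene {'fx': 418.9302987753043, 'fy': 418.9302987753043, 'cx': 253.46952336520434, 'cy': 188.7559262428256, 'k1': -0.13147484970679388, 'rvec': array([ 2.03046596,  0.86501138, -0.4846087 ]), 'tvec': array([-0.40544467, -0.14995827,  1.69554313])} [ 1.37284079 -0.71264593  0.81803626]
top {'fx': 443.79686159371903, 'fy': 443.79686159371903, 'cx': 258.3356009196774, 'cy': 186.81277775336898, 'k1': 0.038554615422117744, 'rvec': array([ 2.19206569, -2.16781037,  0.08441207]), 'tvec': array([0.00638497, 0.59545745, 1.47911253])} [0.47623528 0.00941003 1.52167527]
{'time': 0.1, 'qpos': array([-1.28514276,  0.47771862,  0.02237451,  1.55633714, -0.01150405,
        1.10928756, -0.08311236]), 'joint_velocities': array([-5.96440676e-04, -1.25656047e-03,  7.75484835e-04, -2.43326349e-03,
        1.84604462e-04,  7.21775679e-05, -1.06217973e-03]), 'joint_torque': array([ 4.14106878e-03, -5.97754562e+01,  1.61360152e+00, -2.81950843e+01,
        1.28063135e-02,  5.10456463e-03,  9.05502446e-06]), 'tcp_pos': array([0.25883138, 0.62296475, 0.30302918]), 'orientation': array([-9.50801194e-05,  1.95618269e-01,  9.80679782e-01, -8.05439505e-04]), 'force': array([-0.48362121,  0.1939358 ,  1.20166689]), 'torque': array([-0.01292199, -0.07006701, -0.03712637]), 'opening': 0.08546617787580608}
```

View pics/a_scene.png

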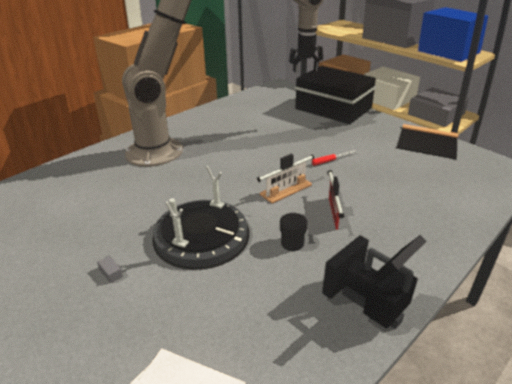

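View pics/a_top.png

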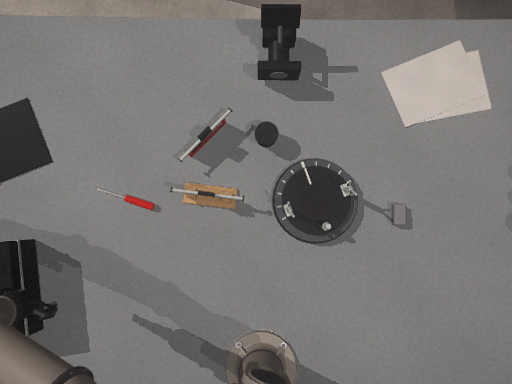

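The scene view shows the turntable at about (200,232), the board in its stand at (287,178) and the red decoy at (335,200). In the top view the disc is at about (316,200), with its pointer tip at (305,163), hooks at (289,210) and (348,188), and grip at (327,227). The crossbar runs from (171,190) to (243,199), with the tab at (206,194).

Run:
```python
from h import *
I=np.load("pics/a_top.npz")["I"];D=np.load("pics/a_top.npz")["D"]
a=cv2.resize(I[150:250,265:370],None,fx=6,fy=6,interpolation=cv2.INTER_CUBIC)
cv2.imwrite("pics/crop1.png",a)
b=cv2.resize(I[90:215,160:290],None,fx=5,fy=5,interpolation=cv2.INTER_CUBIC)[:600]
P=cloud("top",D);z=P[...,2]
def rep(m,s):
    v,u=np.nonzero(m);print(s,len(u),"px",u.mean().round(1),v.mean().round(1),"P",np.nanmean(P[m],0).round(4), "zmax",np.nanmax(z[m]).round(4) )
g=np.zeros(z.shape,bool)
def reg(u0,u1,v0,v1):
    m=g.copy();m[v0:v1,u0:u1]=True;return m
# housing circle
mx=I.max(2)
m=(reg(262,372,148,252)&(z>.02)&(z<.06)).astype(np.uint8)
c=max(cv2.findContours(m,0,2)[0],key=cv2.contourArea);h=cv2.convexHull(c);print("ellipse",cv2.fitEllipse(h))
(cx,cy),_,_=cv2.fitEllipse(h);print("centre z34",onplane("top",[cx,cy],.034))
for nm,r in(("hookA",(275,305,195,225)),("hookB",(335,365,175,205)),("grip",(318,340,217,240))):
    mm=reg(*r)&(z>(.12 if nm!="grip" else .085)); rep(mm,nm)
mm=reg(160,250,175,212)&(z>.07); rep(mm,"board+tab")
q=P[mm];top=q[q[:,2]>q[:,2].max()-.012];print("tabtop",top.mean(0),top[:,2].max(),np.ptp(top,axis=0))
print("z med bar", np.median(q[:,2]))
v,u=np.nonzero(mm);print(cv2.minAreaRect(np.c_[u,v].astype(np.float32)))
hsv=cv2.cvtColor(I,cv2.COLOR_BGR2HSV)
wd=reg(165,255,175,215)&(hsv[...,0]<20)&(hsv[...,1]>90);rep(wd,"wood");v,u=np.nonzero(wd);print(cv2.minAreaRect(np.c_[u,v].astype(np.float32)))
```

```text
ellipse ((315.5172424316406, 199.93190002441406), (82.49214935302734, 83.21385955810547), 127.74750518798828)
centre z34 [[ 0.55253664 -0.17916713  0.034     ]]
hookA 51 px 290.1 208.7 P [ 0.5183 -0.0855  0.1568] zmax 0.1819
hookB 53 px 350.8 187.9 P [ 0.5846 -0.2724  0.1552] zmax 0.1858
grip 30 px 327.6 225.6 P [ 0.4676 -0.2092  0.101 ] zmax 0.1087
board+tab 253 px 206.7 193.2 P [0.5665 0.1778 0.1043] zmax 0.1404
tabtop [0.56677645 0.17828061 0.13427398] 0.14042892844511434 [0.01563078 0.04766766 0.01184862]
z med bar 0.0951626247884704
((207.03846740722656, 193.19232177734375), (73.05644989013672, 4.589284896850586), 7.125016689300537)
wood 843 px 209.7 195.6 P [0.5642 0.178  0.0151] zmax 0.1404
((209.80491638183594, 195.2386932373047), (52.34466552734375, 20.332612991333008), 6.788974285125732)
```

View pics/crop1.png

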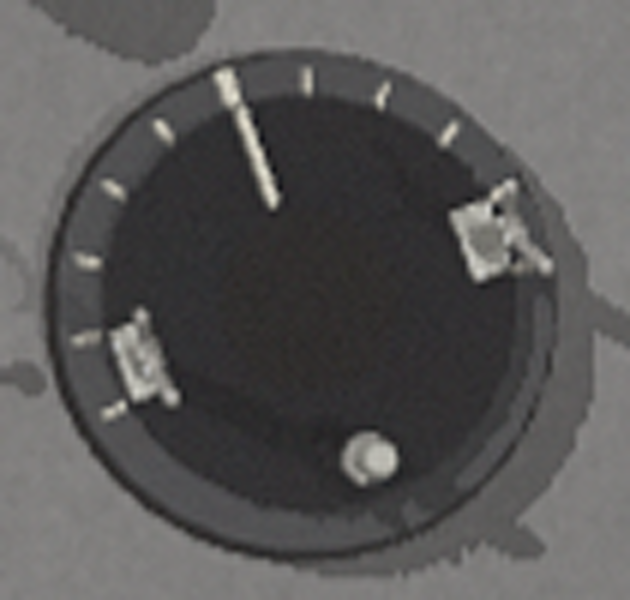

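The crop shows marks every 20 degrees. The pointer lies on a mark that looks broad, at crop (225,80), with five marks counter-clockwise of it, so the disc probably reads 0. I'll check the mark widths numerically and move above the grip.

```bash
cat >> h.py <<'E'
from scipy.spatial.transform import Rotation as Ro
def down(phi):
    "tool down, jaw axis (tool y) at world heading phi"
    y=np.array([np.cos(phi),np.sin(phi),0]);z=np.array([0,0,-1.]);R=np.c_[np.cross(y,z),y,z]
    q=Ro.from_matrix(R).as_quat();return q[[3,0,1,2]]
def best(pos,phis):
    "jaw heading (of phis, each mod pi) with the most central last joint"
    o=[]
    for p in phis:
        for k in(0,np.pi):
            q=kin.inverse_kinematics(pos,down(p+k))
            if q is not None:o.append((abs(q[6]),p+k,q))
    return min(o,key=lambda a:a[0])
PIV=np.array([.552,-.179])
E
python3 - <<'E'
from h import *
I=np.load("pics/a_top.npz")["I"].astype(float).mean(2)
c,R,t=cal("top")
def proj(P):
    K=np.array([[c["fx"],0,c["cx"]],[0,c["fy"],c["cy"]],[0,0,1]])
    return cv2.projectPoints(np.array(P,float),c["rvec"],c["tvec"],K,np.array([c["k1"],0,0,0,0.]))[0].reshape(-1,2)
A=np.arange(-180,180,1.);S=np.zeros(len(A))
for r in(.124,.128,.132):
    uv=proj(np.c_[PIV[0]+r*np.cos(np.radians(A)),PIV[1]+r*np.sin(np.radians(A)),np.full(len(A),.034)]).astype(np.float32)
    S+=cv2.remap(I.astype(np.float32),uv[:,0].reshape(-1,1),uv[:,1].reshape(-1,1),1).ravel()/3
b=np.median(S);w=np.where(S>b+25)[0]
for g in np.split(w,np.where(np.diff(w)>2)[0]+1): print("mark",(A[g]@(S[g]-b)/(S[g]-b).sum()).round(1),"area",(S[g]-b).sum().round(0),len(g))
print("grip",onplane("top",[[327.6,225.6]],.103))
print("bar ends",onplane("top",[[171,189.5],[243.5,198.5]],.09))
E
```

```text
mark -73.6 area 545.0 14
mark -59.8 area 277.0 5
mark -39.9 area 189.0 3
mark -20.0 area 157.0 3
mark -0.2 area 159.0 3
mark 19.9 area 468.0 5
mark 39.9 area 188.0 3
mark 59.8 area 157.0 3
mark 79.9 area 141.0 3
mark 99.9 area 123.0 3
mark 119.9 area 127.0 3
grip [[ 0.46775204 -0.20881283  0.103     ]]
bar ends [[0.57824259 0.29489602 0.09      ]
 [0.55168466 0.06033308 0.09      ]]
```

The broad mark is the one under the pointer (area 468, against about 150 for the others), so the disc is at 0 and the zero heading is 19.9°. Next I'll grip the post and lead it through 60°.

```bash
cat > turn.py <<'E'
from h import *
Z0=np.radians(19.9);P=np.array([.5525,-.1785])
def g(d,r=.092): h=Z0+np.radians(d); return P-r*np.array([np.cos(h),np.sin(h)])
zt=.084+.054
_,phi,_=best(np.r_[g(30),zt],[np.radians(140)]);q=down(phi)
env.grip(.060,40)
env.reach(np.r_[g(0),.30],q); env.movel(np.r_[g(0),zt],.15)
env.grip(0.0,40)
s=env.get_state();print("t",s["time"],"open",s["opening"],"F",s["force"])
for d in list(range(10,61,10)):
    env.movel(np.r_[g(d),zt],.06)
    s=env.get_state();print(d,s["force"].round(1),s["opening"].round(4),s["time"].round(2))
env.dwell(.2);print(env.get_state()["force"].round(1))
shoot("b")
E
python3 turn.py
python3 - <<'E'
import cv2,numpy as np
a=cv2.imread("pics/b_top.png")[140:260,250:390];b=cv2.imread("pics/b_scene.png")[150:290,120:280]
f=lambda i:cv2.resize(i,(400,350),interpolation=2)
cv2.imwrite("pics/b.png",np.hstack([f(a),f(b)]))
E
```

```text
t 5.1583 open 0.01907629016198303 F [0.17506328 0.24651106 5.53136627]Traceback (most recent call last):
  File "turn.py", line 12, in <module>
    s=env.get_state();print(d,s["force"].round(1),s["opening"].round(4),s["time"].round(2))
                                                  ^^^^^^^^^^^^^^^^^^
AttributeError: 'float' object has no attribute 'round'
[ WARN:0@0.008] global loadsave.cpp:275 findDecoder imread_('pics/b_top.png'): can't open/read file: check file path/integrity
Traceback (most recent call last):
TypeError: 'NoneType' object is not subscriptable
```

Run:
```python
from h import *
Z0=np.radians(19.9);P=np.array([.5525,-.1785]);zt=.138
def g(d,r=.092): h=Z0+np.radians(d); return P-r*np.array([np.cos(h),np.sin(h)])
for d in range(10,61,10):
    env.movel(np.r_[g(d),zt],.06)
    s=env.get_state();print(d,s["force"].round(1),round(s["opening"],4),round(s["time"],2))
env.dwell(.3);print(env.get_state()["force"].round(1))
shoot("b")
a=cv2.imread("pics/b_top.png")[140:260,250:390];b=cv2.imread("pics/b_scene.png")[150:290,120:280]
f=lambda i:cv2.resize(i,(400,350),interpolation=2)
cv2.imwrite("pics/b.png",np.hstack([f(a),f(b)]))
```

```text
10 [ 0.  -0.   6.5] 0.0189 5.83
20 [ 0.1 -0.   8.9] 0.0188 6.24
30 [-0.3 -1.   8.4] 0.0189 6.66
40 [ 0.6 -1.3  9.9] 0.0185 7.08
50 [-0.3 -1.3  9.5] 0.0187 7.49
60 [-0.7 -1.   8.8] 0.0186 7.91
[ 0.5 -1.   7.8]
```

View pics/b.png

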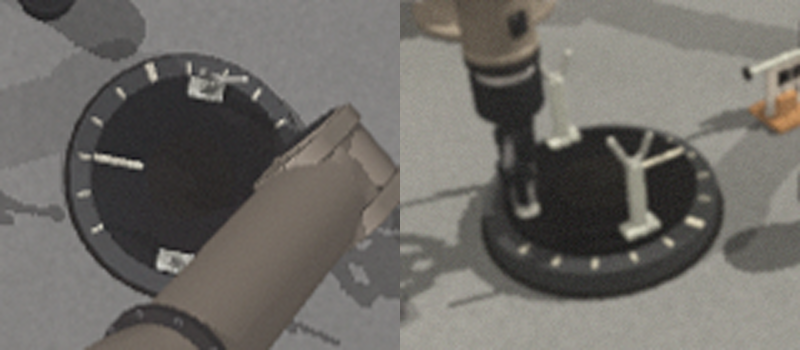

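The pointer now rests three marks counter-clockwise of the broad mark. I'll release, move above the board, look at the hooks, and grasp the tab.

```bash
cat > grasp.py <<'E'
from h import *
env.grip(.060,40)
p=env.get_state()["tcp_pos"];env.movel([p[0],p[1],.30],.2)
psi=np.radians(-6.7);T=np.array([.5662,.1779])
_,phi,qq=best(np.r_[T,.174],[psi]);print("phi",np.degrees(phi),"q7",qq[6])
env.reach(np.r_[T,.30],down(phi))
r=shoot("c");I,D=r["top"];P=cloud("top",D);z=P[...,2]
hx=(z>.12)&(np.hypot(P[...,0]-.5525,P[...,1]+.1785)<.13)
n,l,st,ce=cv2.connectedComponentsWithStats(hx.astype(np.uint8))
for i in range(1,n):
    if st[i,4]>15: print("hook",ce[i].round(1),st[i,4],np.nanmean(P[l==i],0).round(4),np.nanmax(z[l==i]).round(3))
gp=(z>.085)&(z<.115)&(np.hypot(P[...,0]-.536,P[...,1]+.27)<.03);print("grip",gp.sum(),np.nanmean(P[gp],0).round(4))
wh=(I.min(2)>140)&(abs(z-.05)<.008)&(np.hypot(P[...,0]-.5525,P[...,1]+.1785)<.115)
w=P[wh];h=np.degrees(np.arctan2(w[:,1]+.1785,w[:,0]-.5525));k=(h>60)&(h<100);print("pointer",k.sum(),h[k].mean(),w[k].mean(0))
env.movel(np.r_[T,.174],.15)
env.grip(0.0,60)
s=env.get_state();print("open",s["opening"],"F",s["force"].round(1),"t",s["time"])
E
python3 grasp.py
```

```text
phi -6.7 q7 -0.0850074177376246
hook [327.1 166.5] 54 [ 0.6503 -0.1994  0.1554] 0.184
hook [316.1 229.8] 51 [ 0.4548 -0.165   0.159 ] 0.183
grip 35 [ 0.5369 -0.2683  0.1006]
pointer 37 79.16357611688822 [ 0.56817014 -0.09634884  0.04868717]
open 0.011319059070598669 F [-1.  -0.5  4.1] t 12.9667
```

Run:
```python
from h import *
C=np.array([.5533,-.1783])
p=env.get_state()["tcp_pos"]
env.movel([p[0],p[1],.384],.12)
s=env.get_state();print("lift",s["opening"],s["force"].round(1))
_,phi,qq=best(np.r_[C,.30],[np.radians(79.9)]);print("phi",np.degrees(phi),qq[6])
env.movel([.53,0,.40],.25,rot=None)
env.reach(np.r_[C,.384],down(phi))
env.movel(np.r_[C,.292],.08); env.dwell(.3)
s=env.get_state();print("at",s["tcp_pos"].round(4),s["opening"],s["force"].round(1),s["time"])
r=shoot("d")
P=cloud("top",r["top"][1])
a=r["top"][0][140:260,250:390];b=r["scene"][0][120:260,120:280]
f=lambda i:cv2.resize(i,(400,350),interpolation=2)
cv2.imwrite("pics/d.png",np.hstack([f(a),f(b)]))
```

```text
lift 0.011191896454308464 [ 0.1 -0.5 -2.9]
phi 259.90000000000003 -1.0221582790128907
at [ 0.5534 -0.1783  0.2922] 0.011361407939881142 [-0.8 -0.2 -3. ] 18.3083
```

View pics/d.png

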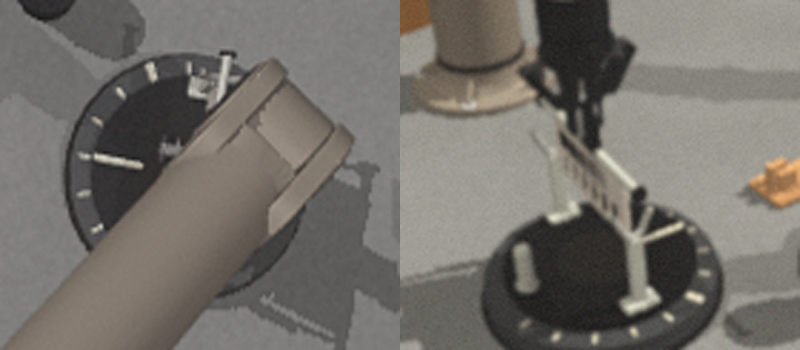

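The board is over the hooks, with the near end above the right hook in the scene crop at (638,190). I'll check the end position numerically, then lower with a force stop.

Run:
```python
from h import *
P=cloud("top",np.load("pics/d_top.npz")["D"])[150:185,315:345]
m=P[(P[...,2]>.195)&(P[...,2]<.222)&(P[...,0]>.62)&(P[...,0]<.69)]
print("bar pts",len(m),m.mean(0).round(4),"xmax",m[:,0].max().round(4),"z",np.percentile(m[:,2],[10,50,90]).round(4))
d=np.array([np.cos(np.radians(-10.1)),np.sin(np.radians(-10.1))]);r=m[:,:2]-[.5533,-.1783]
print("off lateral",np.median(r@[-d[1],d[0]]).round(4),"along max",(r@d).max().round(4),"(expect ~.119)")
hit=env.movel([.5533,-.1783,.234],.04,stop_force=6)
s=env.get_state();print(hit,s["tcp_pos"].round(4),s["opening"],s["force"].round(1),s["torque"].round(2),s["time"])
shoot("e");I,D=np.load("pics/e_top.npz")["I"],np.load("pics/e_top.npz")["D"]
P=cloud("top",D)[150:185,315:345];m=P[(P[...,2]>.13)&(P[...,2]<.19)];print(np.percentile(m[:,2],[10,50,90]).round(4))
a=I[140:260,250:390];b=cv2.imread("pics/e_scene.png")[120:260,120:280]
f=lambda i:cv2.resize(i,(400,350),interpolation=2)
cv2.imwrite("pics/e.png",np.hstack([f(a),f(b)]))
```

```text
bar pts 61 [ 0.6507 -0.1944  0.2115] xmax 0.6715 z [0.2077 0.211  0.2159]
off lateral 0.0012 along max 0.12 (expect ~.119)
True [ 0.5533 -0.1787  0.2363] 0.011403188725686181 [ 0.1 -1.4  1.6] [-0.44 -0.38 -0.03] 19.6833
[0.1494 0.1559 0.1674]
```

View pics/e.png

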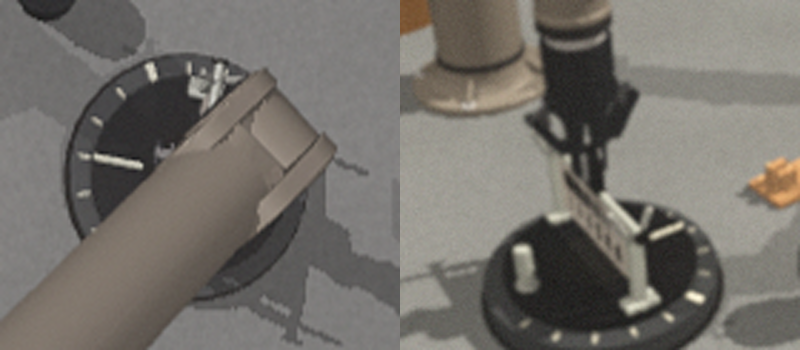

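Contact came at TCP z 0.2363, against an expected seat of 0.236. I'll press slightly more, hold, then release.

Run:
```python
from h import *
p=env.get_state()["tcp_pos"]
hit=env.movel([p[0],p[1],p[2]-.002],.02,stop_force=8);env.dwell(.5)
s=env.get_state();print(hit,s["tcp_pos"].round(4),s["force"].round(1),s["torque"].round(2))
env.grip(.012,20);env.dwell(.2);env.grip(.03);env.dwell(.3);env.grip(.06)
p=env.get_state()["tcp_pos"]
env.movel([p[0],p[1],.36],.1)
env.reach([.5,.2,.40],env.get_state()["orientation"]);env.dwell(.5)
s=env.get_state();print(s["time"],s["force"].round(1))
r=shoot("f");I,D=r["top"];P=cloud("top",D);z=P[...,2]
m=(z>.145)&(z<.17)&(np.hypot(P[...,0]-.5533,P[...,1]+.1783)<.14)
q=P[m];d=np.array([np.cos(np.radians(-10.1)),np.sin(np.radians(-10.1))]);a=(q[:,:2]-[.5533,-.1783])@d;l=(q[:,:2]-[.5533,-.1783])@[-d[1],d[0]]
for k in range(-120,121,30):
    e=abs(a*1000-k)<15
    if e.sum():print(k,e.sum(),q[e].mean(0).round(4),"lat",np.median(l[e]).round(4))
print("extent",a.min(),a.max())
t=P[(z>.18)&(z<.21)&(np.hypot(P[...,0]-.5533,P[...,1]+.1783)<.05)];print("tab top",t.mean(0).round(4),t[:,2].max().round(3))
f=lambda i:cv2.resize(i,(400,350),interpolation=2)
cv2.imwrite("pics/f.png",np.hstack([f(I[140:260,250:390]),f(r["scene"][0][120:260,120:280])]))
```

```text
False [ 0.5536 -0.1796  0.2356] [-2.1 -0.1 10.9] [-0.18  0.3   0.01]
25.3083 [-0.6  0.   0. ]
-120 16 [ 0.4432 -0.159   0.1571] lat -0.0004
-90 53 [ 0.461  -0.1633  0.1554] lat -0.0009
-60 32 [ 0.4944 -0.1684  0.1548] lat -0.0006
-30 27 [ 0.5215 -0.1728  0.1566] lat -0.0001
0 6 [ 0.5495 -0.1727  0.1613] lat 0.0048
30 19 [ 0.5871 -0.184   0.1554] lat 0.0005
60 33 [ 0.6129 -0.1892  0.155 ] lat -0.0001
90 48 [ 0.6458 -0.1952  0.1556] lat -0.0001
120 20 [ 0.6646 -0.1989  0.1554] lat -0.0003
extent -0.11705747192315664 0.12032017735972089
tab top [ 0.5538 -0.1785  0.1949] 0.201
```

View pics/f.png

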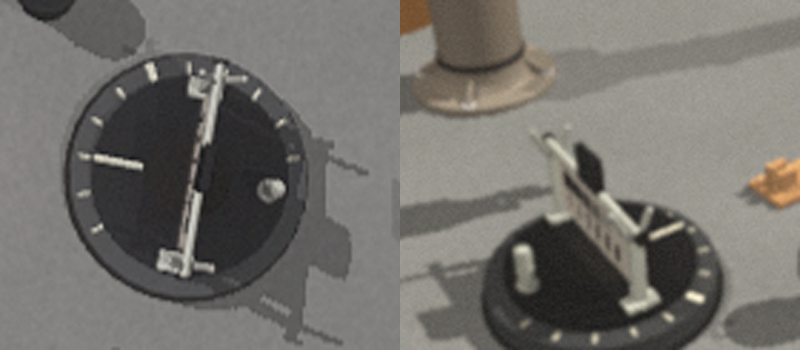

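The picture shows the bar seated and level in both hooks, at crop (220,72) and (185,270). The pointer is at (115,161), on the third mark from the broad one at (152,72). Handing in.

```bash
python3 -c "
from cell import job;job.job_done()"
```

```text
the job is handed in; nothing more can be done
```

The turntable is at 60 degrees and the chart board hangs by its crossbar in both hooks. I handed the job in at about 25 s of the 64 s allowed; no verdict was reported.

- **Turntable:** the disc started at 0, with the pointer on the broad mark. I led the grip round 60 degrees counter-clockwise. The last picture shows the pointer on the third thin mark. After releasing the grip, the line between the hooks measured 60.1 degrees from zero. The pointer stripe measured 59.3 degrees, which is within tolerance.
- **Board:** I lowered it into the hooks and pressed it down with about 11 N, holding for 0.5 s before opening the gripper.
- **Last checks:** the bar is level within 2 mm end to end. It lies within 1 mm of the hook line and is centred along its length to about 2 mm. It reads at seat height and is at rest and upright. The gripper was clear, with no force on it.
- **Bystanders:** I planned the path clear of the lens, battery and screwdriver, but did not measure their positions again at the end.
- **One hitch:** a print error stopped the first turning script partway, with the grip still held. I resumed from there without harm.

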